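# Seal the vacuum chamber's lid

### The arm

A 7-joint arm with a two-finger parallel gripper is mounted at the origin on the work surface. World frame = base frame: x ahead of the robot, y to its left, z up, the work surface at z = 0. Lengths are in m, angles in rad, forces in N, time in s.
With the tool pointing down it reaches from about 0.425 to 0.875 m from the base axis. Payload 4.7 kg.
Tool frame: the origin (TCP) lies at the very end of the fingers, on their centre line; the grasp point (between the pads) lies 19 mm behind it; z points along the fingers, y is the line along which they close (so a half turn about z gives the same grasp; the last joint's range is limited). The gripper opens to 85 mm and grips with 20 to 120 N. Pads are 22 mm wide; open, the fingers measure 114 mm over their backs; the gripper's body (76 mm by 85 mm) begins 54 mm behind the grasp point. The pads swing forward as they close: fully open they stand 13 mm farther back than shut.
Start: joints at [1.134, 0.321, -0.07, 1.45, 0.023, 1.371, -0.057], TCP at [0.283, -0.585, 0.231] pointing down, gripper open.
Joint ranges: [-2.86, 2.86], [-0.3, 2.09], [-1.38, 1.24], [0.06, 2.45], [-1.56, 4.7], [0.09, 2.05], [-2.69, 2.69]. Speed limits (rad/s): [2.57, 2.57, 3.14, 3.14, 3.14, 3.14, 3.14].

### API

Orientations are given as a unit quaternion [x, y, z, w].
In Python, from plant import bot, imaging, job gives the robot as it stands.
- The arm moves only by the tool step_arm, never from a script. Its argument "deltas" is a list of rows, each a list of 3 entries, a list of its own where there are three numbers: the shift along the world's x, y, z in m, then the turn about the world's z in rad, then the finger opening in m, from 0 to 0.0854. A call has 1 to 12 rows; each row shifts and turns the commanded pose from where the row before left it; what a row does not reach is not made up. A row lasts 1/12 s, in which the tool goes at most 41.7 mm and 7.16 degrees, less where a joint would pass 70% of its speed; a pose out of reach is approached as far as the arm can. A call is refused whole if a number of a shift passes 0.0417 or a number of a turn 0.125, either way. A call with a gripper value outside its range is refused whole. The fingers move at their own pace and stop on an object; the grip force is fixed at half the most. Time passes only in rows, so rows that do not move let the fingers close. It gives the time, the measured TCP pose, the force, the opening and the grip force at its end, in the units of the state.
- bot.get_state(): the state, without advancing time (a new reading comes with each control period).
- imaging.get_image(name): name is "scene" or "top"; returns a dict with "pixels" (400x640x3 uint8, red, green, blue), "depth" (400x640 float32, m along the optical axis (not along the pixel's ray), 0 where there is no reading), "fovy" (degrees; the focal length in pixels is half the picture's height over the tangent of half this angle, whatever the lens; pixels are square), "cx", "cy" (the principal point, pixels), "rvec" (rotation vector, rad) and "tvec" (3), from world to camera coordinates, as OpenCV has them. Camera axes: x right, y down, z forward; pixel columns grow to the right and rows downward; lengths in m; the calibration is good to about 2 mm. A picture is of the moment at which its call begins.
- job.sign_off(): hands the job in; it is judged then, once.
The state is a dict: "clock": time; "joint_positions": joint angles; "dq": joint speeds; "tau": joint torques, N m; "tcp_pos": TCP position; "orientation": TCP orientation; "wrist_force": force on the tool from outside, world axes, zero at the start; "ft_torque": the same for the moment, N m; "gripper_width": opening from 0.0 (shut) to 1.0 (fully open); "gripper_force": force on a finger pad.
Only numpy, scipy, OpenCV 4.12 (cv2) and the standard library are available. Lean on these libraries where they do the work, as an engineer would, in place of code of your own. Each camera call takes 0.05 s, during which the arm holds its last target. There are 200 camera calls.

### The job

Close the vacuum chamber so that it is ready to pump down: set its lid gently on the gasket, square with the chamber and centred, then press the corners home one after another slowly and with light force until the lid lies flat and fully down on the seal all round, and let go. Do not lean hard on the lid (40 N on the gasket is too much) or disturb the other things on the bench.

Things in the scene. Friction and masses are not known exactly. Their poses are not given: they have to be found in the camera images.
- chamber: Vacuum chamber, fixed to the bench: an open-topped aluminium box, 140 mm (its x) by 180 mm (its y) outside, 85 mm high from underside to metal rim, walls 16 mm thick, vials and a dish inside, a black rubber gasket round the rim. It stands level on screw feet, its underside 8 to 24 mm above the bench. A gauge and a brass valve stick out of its +x side by 50 mm, below the rim. Origin: centre of the underside; z up.
- seat (a point): Centre of the chamber's sealing plane: the top of the edge gasket (2 mm above the metal rim), 87 mm above the chamber's underside, so 95 to 111 mm above the bench, on the chamber's vertical centre line; axes as the chamber. The lid's underside lies in this plane when it is fully home.
- gasket (a point): Point at the same height over the chamber's -x, +y corner (x -61, y 81 mm), where one of four moulded rubber corner pieces sits (the others at x +-61, y +-81). Each stands 5 to 9 mm above this plane, unequally. It slides into its groove only under 8 to 11 N (up to 16 N on the tilted lid), stays where it is left, and stops hard level with the edge gasket.
- lid: Lid of the chamber, loose, lying on the bench right way up: a rigid white plastic plate 150 mm (its x) by 190 mm (its y) by 12 mm, 0.3 to 0.6 kg, flat underneath, 5 mm larger than the chamber all round, with a bar handle and a 9 mm high brass bleed screw near its +y edge. Either way round will do. It rocks on uneven gasket corners. Origin: centre of the underside; z up.
- handle (a point): Middle of the lid's bar handle: a square bar 12 mm by 12 mm, 110 mm long along the lid's y, its centre 38 mm above the lid's top face (50 mm above its underside), on two round posts 94 mm apart; 32 mm free below the bar.
- corner_a (a point): Point on the lid's top face near its corner at -x, +y: 60 mm from the lid's centre in x and 80 mm in y, so right above a gasket corner piece when the lid is on. 12 mm above the sealing plane when that corner is fully home. Under the finger it gives at 8 to 16 N, then stops hard: pressing at 10 to 15 mm/s keeps clear of the 40 N limit, faster may not.
- corner_b (a point): The same near the lid's corner at -x, -y.
- corner_c (a point): The same near the lid's corner at +x, -y.
- corner_d (a point): The same near the lid's corner at +x, +y.
- amber_bottle: Bystander: brown glass bottle, 72 mm across, 160 mm high; origin centre of its base.
- beaker: Bystander: glass beaker, 76 mm across, 95 mm high; origin centre of its base.
- jar: Bystander: small glass jar with a white cap, 38 mm across, 50 mm high, between the lid and the chamber; origin centre of its base.
- spatula: Bystander: spatula with a wooden handle, 150 mm long, lying between the lid and the chamber, pointing away from the robot; origin under its middle.
- dish_stack: Bystander: stack of petri dishes, 86 mm across, 57 mm high; origin centre of its base.
- tube_rack: Bystander: white rack of capped test tubes, 62 mm by 190 mm, 114 mm high; origin centre of its base.
- wash_bottle: Bystander: white wash bottle with a bent spout, 68 mm across, 185 mm high; origin centre of its base.
There are look-alikes about, which are no part of the job. Leave any green or pink look-alike of the lid alone.

How it is judged:
By the outcome, as a careful person would: the job done as asked, in the order asked, and still so for the second after the job is handed in, with the robot touching nothing.
It also fails if it takes over 64 s, if anything falls off the work surface, if the arm or the gripper's body presses on something with over 40 N, if the wrist force passes 120 N, or if a joint passes its speed limit or range.

## Working session

There is one attempt and no reset: what is moved stays moved. The work goes in short steps, Python scripts to look and compute and a tool call to move; the robot and the scene stay as the last step left them, time stands still between calls to the robot, and variables do not carry over. Pictures are saved under pics/ and viewed, at most 10 in all, crops included, and the job is handed in when it is done.

Besides the shell and the picture viewer there is one more tool, called after ">>>" by a JSON object that holds its "name" and its "arguments", one argument or row to a line. step_arm: Moves the arm, as the interface text tells. Its arguments: {"type":"object","properties":{"deltas":{"type":"array"}},"required":["deltas"]}

```bash
mkdir -p pics
cat > h.py <<'E'
import numpy as np, cv2
from plant import bot, imaging, job
def get(n):
    d=imaging.get_image(n); d['R']=cv2.Rodrigues(np.array(d['rvec'],float))[0]; d['t']=np.array(d['tvec'],float).ravel()
    d['f']=200/np.tan(np.radians(d['fovy'])/2); return d
def world(d):
    v,u=np.mgrid[0:400,0:640]; z=d['depth']
    c=np.stack([(u-d['cx'])/d['f']*z,(v-d['cy'])/d['f']*z,z],-1)
    w=(c-d['t'])@d['R']; w[z==0]=np.nan; return w
def ray(d,u,v,h):
    r=d['R'].T@np.array([(u-d['cx'])/d['f'],(v-d['cy'])/d['f'],1]); o=-d['R'].T@d['t']
    return o+r*(h-o[2])/r[2]
E
python3 - <<'E'
from h import *
print(bot.get_state())
for n in('scene','top'):
    d=get(n); np.savez(n+'0.npz',**d); cv2.imwrite(f'pics/{n}0.png',d['pixels'][...,::-1]); print(n,d['fovy'],-d['R'].T@d['t'],d['R'].round(2).tolist(),(d['depth']==0).mean())
E
```

```text
{'clock': 0.0, 'joint_positions': array([ 1.1340907 ,  0.32181707, -0.07009181,  1.45167681,  0.02261735,
        1.37079344, -0.0569051 ]), 'dq': array([ 0.00033471, -0.00068195,  0.00137771,  0.00120032, -0.00190223,
       -0.00083369,  0.00109584]), 'tau': array([ 5.51092780e-04, -4.93570876e+01, -3.81843941e-01, -3.14333653e+01,
        1.31444822e-02,  1.13332437e-02,  1.84655295e-05]), 'tcp_pos': array([ 0.28291908, -0.58460123,  0.2302265 ]), 'orientation': array([ 9.74699726e-01,  2.23516294e-01, -2.67980751e-04, -9.15324461e-04]), 'wrist_force': array([-0.39989665,  1.21124958, -0.03531363]), 'ft_torque': array([-0.05213301,  0.01266834, -0.00336007]), 'gripper_force': 0.0, 'gripper_width': 1.0004300999936935}
scene 54.14848049481736 [ 1.0347622  -0.61398777  0.88451425] [[0.78, 0.63, -0.01], [0.44, -0.56, -0.7], [-0.45, 0.54, -0.71]] 0.00396875
top 45.55312341528133 [0.35315641 0.00908116 1.68331201] [[0.01, -1.0, 0.02], [-0.99, -0.02, -0.12], [0.12, -0.02, -0.99]] 0.0038984375
```

View pics/scene0.png

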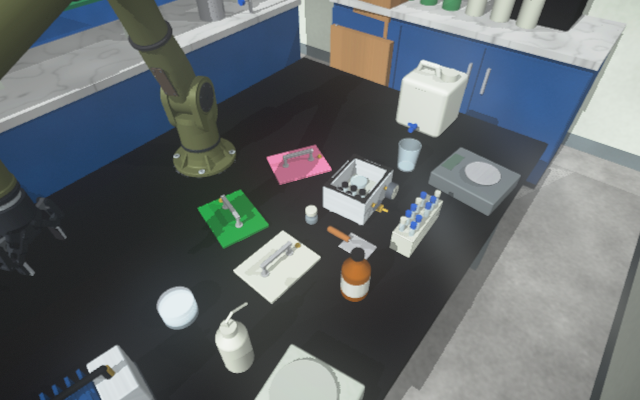

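View pics/top0.png

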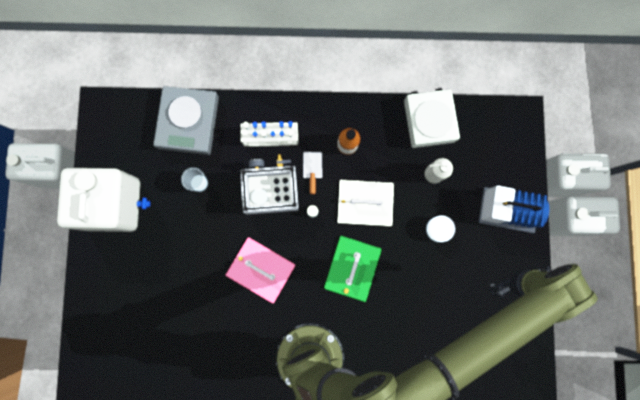

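The white plate at top px (365,202), scene px (277,265), is the lid, since it is white with a bar handle and a brass screw. The green (353,268) and pink (260,270) plates are look-alikes. The chamber is at top px (269,190), with the jar (312,211) and spatula (312,172) between it and the lid. Next I'll measure and take a confirming crop.

Run:
```python
from h import *
L=lambda n:{k:v for k,v in np.load(n+'0.npz').items()}
ims=[]
for n,box in(('top',(225,140,410,240)),('scene',(220,130,410,310))):
    d=L(n); W=world(d); p=d['pixels'].astype(int)
    x0,y0,x1,y1=box
    sub=np.zeros((400,640),bool); sub[y0:y1,x0:x1]=1
    z=W[...,2]
    lx=(300,325)if n=='top' else None
    # lid top
    inl=(W[...,1]<-0.03)&(W[...,1]>-0.33)&(W[...,0]>0.4)&(W[...,0]<0.75)
    m=sub&inl&(p.min(-1)>120)&(np.ptp(p,-1)<50)&(abs(z-.012)<.008)
    mm=cv2.morphologyEx(m.astype('uint8'),cv2.MORPH_CLOSE,np.ones((9,9)))
    k,lab,st,ce=cv2.connectedComponentsWithStats(mm); i=1+st[1:,4].argmax(); print(n,'lid',st[i],ce[i],'z',np.nanmedian(z[(lab==i)&m]))
    c=cv2.findContours((lab==i).astype('uint8'),0,2)[0][0]
    w=np.array([ray(d,u,v,.012)[:2] for u,v in c[:,0]]).astype('f4')
    print(' rect',cv2.minAreaRect(w*1000))
    # handle
    mh=sub&inl&(abs(z-.053)<.012); q=W[mh]; 
    print(' handle',len(q),np.median(q,0)); cc=cv2.minAreaRect((q[:,:2]*1000).astype('f4')); print(cc)
    br=sub&inl&(p[...,0]-p[...,2]>60)&(z>.012)&(z<.04); print(' brass',br.sum(),np.nanmean(W[br],0) if br.any() else 0)
    # chamber rim
    cr=sub&(W[...,1]>0.02)&(W[...,1]<.35)&(W[...,0]>.4)&(W[...,0]<.75)&(z>.085)&(z<.13)
    q=W[cr]; print(' rim',len(q),np.nanpercentile(q[:,2],[5,25,50,75,95]).round(4),cv2.minAreaRect((q[:,:2]*1000).astype('f4')))
    ims.append(cv2.resize(d['pixels'][y0:y1,x0:x1],None,fx=4 if n=='top' else 2,fy=4 if n=='top' else 2,interpolation=2)[...,::-1])
cv2.imwrite('pics/c1.png',ims[0])
cv2.imwrite('pics/c2.png',cv2.resize(ims[1],None,fx=1.6,fy=1.6))
```

```text
top lid [ 337  180   57   46 2365] [365.26511628 202.51035941] z 0.011578249652984086
 rect ((536.576904296875, -188.95266723632812), (194.4572296142578, 156.5181884765625), 87.32524871826172)
 handle 148 [ 0.53976049 -0.17390454  0.05468467]
((637.50830078125, -164.76490783691406), (242.47128295898438, 105.30488586425781), 13.33474063873291)
 brass 8 [ 0.539715   -0.10867117  0.01968148]
 rim 1182 [0.0869 0.097  0.1058 0.1107 0.1175] ((586.440185546875, 147.58470153808594), (176.80401611328125, 180.3015594482422), 5.51492977142334)
scene lid [ 234  231   87   73 3191] [276.84863679 265.76809777] z 0.012219457571353237
 rect ((539.4851684570312, -191.30899047851562), (192.52178955078125, 155.41928100585938), 87.52882385253906)
 handle 262 [ 0.54267312 -0.18236809  0.05524887]
((639.39013671875, -193.90701293945312), (110.35138702392578, 216.3189697265625), 87.58016204833984)
 brass 20 [ 0.60254474 -0.1250685   0.0184978 ]
 rim 1632 [0.0865 0.0922 0.1037 0.1082 0.116 ] ((587.561767578125, 145.595947265625), (178.0022430419922, 182.9805145263672), 4.917859077453613)
```

View pics/c1.png

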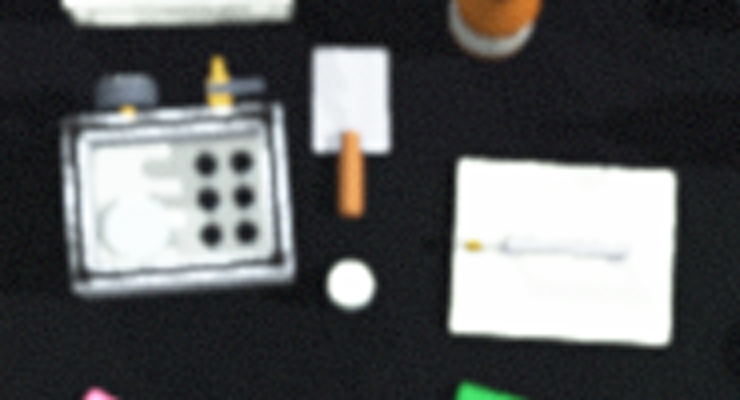

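View pics/c2.png

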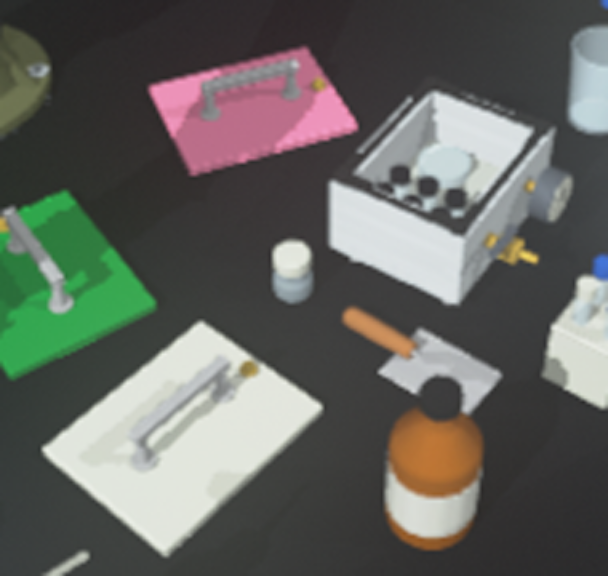

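The crops confirm it: the lid is the white plate with bar handle and brass screw at its +y end. The chamber is open with a black gasket and a valve on +x, and it is yawed slightly positive. I'll refine the chamber and handle measurements.

```bash
cat > ch.py <<'E'
from h import *
L=lambda n:{k:v for k,v in np.load(n+'0.npz').items()}
for n,box in(('top',(230,155,305,220)),('scene',(315,145,400,225))):
    d=L(n); W=world(d); p=d['pixels'].astype(int); z=W[...,2]
    x0,y0,x1,y1=box; sub=np.zeros((400,640),bool); sub[y0:y1,x0:x1]=1
    dark=sub&(p.max(-1)<95)&(z>.088)&(z<.125)
    q=W[dark]; q=q[np.isfinite(q).all(1)]
    c,s,a=cv2.minAreaRect((q[:,:2]*1000).astype('f4'))
    print(n,'dark',len(q),np.percentile(q[:,2],[5,25,50,75,95]).round(4),'rect',np.round(c,1),np.round(s,1),round(a,2))
    th=np.radians(a if a<45 else a-90); R=np.array([[np.cos(th),-np.sin(th)],[np.sin(th),np.cos(th)]])
    # local coords; per-side stats
    o=np.array(c)/1000; l=(W[...,:2]-o)@R
    ring=sub&(z>.088)&(z<.125)
    for nm,ax,sg,oth in(('-x',0,-1,1),('+x',0,1,1),('-y',1,-1,0),('+y',1,1,0)):
        half=[.061,.081][ax]
        m=dark&(abs(l[...,ax]-sg*half)<.014)&(abs(l[...,oth])<.045)
        if m.sum()>5:
            w=W[m]; ll=l[m]; f=np.polyfit(ll[:,oth],ll[:,ax],1)
            print('  side',nm,m.sum(),'pos',(f[1]*1000).round(1),'slope deg',np.degrees(f[0]).round(2),'z',np.median(w[:,2]).round(4))
    for sx in(-1,1):
        for sy in(-1,1):
            m=ring&(np.hypot(l[...,0]-sx*.061,l[...,1]-sy*.081)<.009); print('  corner',sx,sy,m.sum(),np.median(z[m]).round(4) if m.any() else 0)
    inl=(abs(W[...,0]-.54)<.08)&(abs(W[...,1]+.19)<.1)&(abs(z-.054)<.007)
    q=W[inl]; cc=cv2.minAreaRect((q[:,:2]*1000).astype('f4')); print('  handle',len(q),np.round(np.mean(q,0),4),np.percentile(q[:,2],[10,50,90]).round(4),cc)
E
python3 ch.py
```

```text
top dark 109 [0.0885 0.0907 0.1124 0.1161 0.1219] rect [587.  150.7] [169.5 173.5] 5.56
  side -x 7 pos -50.6 slope deg 6.82 z 0.0884
  side -y 15 pos -101.5 slope deg 29.74 z 0.1147
  side +y 18 pos 78.8 slope deg -1.71 z 0.1157
  corner -1 -1 18 0.1141
  corner -1 1 20 0.1092
  corner 1 -1 1 0.0883
  corner 1 1 0 0
  handle 109 [ 0.5374 -0.1913  0.0544] [0.0496 0.0546 0.0588] ((537.748779296875, -188.1712646484375), (108.4260025024414, 12.574374198913574), 87.53367614746094)
scene dark 382 [0.0888 0.108  0.1129 0.1157 0.1178] rect [588.2 146.8] [172.7 179.1] 5.88
  side -x 9 pos -55.2 slope deg -2.49 z 0.0886
  side -y 65 pos -81.5 slope deg -0.41 z 0.1139
  side +y 49 pos 82.3 slope deg -4.64 z 0.113
  corner -1 -1 40 0.1074
  corner -1 1 39 0.1068
  corner 1 -1 0 0
  corner 1 1 3 0.0965
  handle 210 [ 0.5406 -0.1925  0.0546] [0.0503 0.0554 0.0576] ((538.6441040039062, -189.65028381347656), (110.3485107421875, 14.69526195526123), 87.52540588378906)
```

Run:
```python
from h import *
o=[]
for n,(x,y) in(('top',(230,155)),('scene',(317,150))):
    p=np.load(n+'0.npz')['pixels'][y:y+74,x:x+80,::-1]; o.append(cv2.resize(p,None,fx=5,fy=5,interpolation=cv2.INTER_CUBIC))
cv2.imwrite('pics/c3.png',cv2.convertScaleAbs(np.hstack(o),alpha=1.0))
```

```text
(no output)
```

View pics/c3.png

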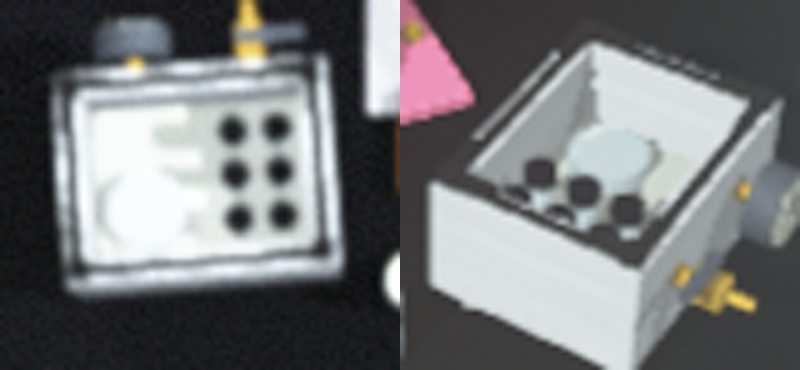

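```bash
cat > ch2.py <<'E'
from h import *
d=dict(np.load('top0.npz')); W=world(d)
g=cv2.cvtColor(d['pixels'],cv2.COLOR_RGB2GRAY).astype('f4')
C=np.array([(68,83),(320,68),(328,250),(77,270)],float); C=(C+.5)/5-.5+[230,155]
H=.109; sides=[]
for i,nm in enumerate(('+x','-y','-x','+y')):
    a,b=C[i],C[(i+1)%4]; t=(b-a)/np.linalg.norm(b-a); nn=np.array([-t[1],t[0]]); P=[]
    for s in np.linspace(.15,.85,30):
        k=np.arange(-1.6,1.61,.1); q=a+s*(b-a)+k[:,None]*nn
        v=cv2.remap(g,q[:,:1].astype('f4'),q[:,1:].astype('f4'),cv2.INTER_CUBIC).ravel(); j=v.argmin()
        if 0<j<len(k)-1:P.append(q[j])
    P=np.array(P); X=np.array([ray(d,*p,H)[:2] for p in P])
    z=[W[int(round(p[1])),int(round(p[0])),2] for p in P]
    vx,vy,x,y=cv2.fitLine((X*1000).astype('f4'),cv2.DIST_HUBER,0,.01,.01).ravel(); sides.append((vx,vy,x,y))
    print(nm,len(P),'dir',np.degrees(np.arctan2(vy,vx)).round(2),'mid',X.mean(0).round(4),'z',np.percentile(z,[10,50,90]).round(4))
def X(a,b):
    s=np.linalg.solve(np.array([[a[0],-b[0]],[a[1],-b[1]]]),[b[2]-a[2],b[3]-a[3]]); return np.array([a[2]+s[0]*a[0],a[3]+s[0]*a[1]])
K=np.array([X(sides[i],sides[(i+1)%4]) for i in range(4)]); print(K.round(1),K.mean(0).round(1),np.linalg.norm(np.roll(K,-1,0)-K,axis=1).round(1))
s=dict(np.load('scene0.npz')); 
Q=np.array([ray(s,*((np.array(c)+.5)/5-.5+[317-80,150]),H-.002)[:2] for c in((432,180),(637,268),(785,97),(590,24))])*1000
print('scene rim corners',Q.round(1),Q.mean(0).round(1),np.linalg.norm(np.roll(Q,-1,0)-Q,axis=1).round(1))
E
python3 ch2.py
```

```text
+x 30 dir -84.55 mid [0.6296 0.1478] z [0.1042 0.1086 0.115 ]
-y 25 dir 4.67 mid [0.568  0.0634] z [0.1048 0.1098 0.1159]
-x 30 dir -84.2 mid [0.5058 0.1388] z [0.1053 0.1096 0.1138]
+y 30 dir 4.69 mid [0.5609 0.2278] z [0.1043 0.1094 0.1156]
[[636.8  69. ]
 [513.9  58.9]
 [497.3 222.5]
 [621.2 232.6]] [567.3 145.7] [123.3 164.4 124.4 164.4]
scene rim corners [[506.2  52.8]
 [641.9  66.5]
 [629.8 245.8]
 [494.  231.4]] [568.  149.1] [136.5 179.7 136.5 179.1]
```

The chamber measures 124 x 164 mm on the gasket centreline, which matches its stated size. Its centre is (0.5675, 0.146), yaw about 5.2°, seat at about 0.109. The lid handle is at (0.538, -0.189), yaw -2.5°. Moving above the handle.

>>> {"name": "step_arm", "arguments": {
  "deltas": [
    [[0.0213,0.033,0],0.09,0.0854],
    [[0.0213,0.033,0],0.09,0.0854],
    [[0.0213,0.033,0],0.09,0.0854],
    [[0.0213,0.033,0],0.09,0.0854],
    [[0.0213,0.033,0],0.09,0.0854],
    [[0.0213,0.033,0],0.09,0.0854],
    [[0.0213,0.033,0],0.09,0.0854],
    [[0.0213,0.033,0],0.09,0.0854],
    [[0.0213,0.033,0],0.09,0.0854],
    [[0.0213,0.033,0],0.09,0.0854],
    [[0.0213,0.033,0],0.09,0.0854],
    [[0.0213,0.033,0],0.09,0.0854]
  ]
}}

```text
clock: 1.1
tcp_pos: [0.5392, -0.1874, 0.2311]
orientation: [0.72, 0.694, -0.0, -0.0]
wrist_force: [0.5, -1.1, 0.1]
gripper_width: 0.995
gripper_force: 0.0
```

>>> {"name": "step_arm", "arguments": {
  "deltas": [
    [[0,0,-0.03],-0.006,0.0854],
    [[0,-0.002,-0.03],0,0.0854],
    [[0,0,-0.03],0,0.0854],
    [[0,0,-0.03],0,0.0854],
    [[0,0,-0.025],0,0.0854],
    [[0,0,-0.02],0,0.0854],
    [[0,0,-0.015],0,0.0854],
    [[0,0,-0.01],0,0.0854],
    [[0,0,-0.008],0,0.0854],
    [[0,0,0],0,0.0854]
  ]
}}

```text
clock: 1.93
tcp_pos: [0.5377, -0.1908, 0.0318]
orientation: [0.723, 0.691, -0.001, -0.001]
wrist_force: [-0.4, -0.2, -0.0]
gripper_width: 0.999
gripper_force: 0.0
```

>>> {"name": "step_arm", "arguments": {
  "deltas": [
    [[0,0,0],0,0.05],
    [[0,0,0],0,0.03],
    [[0,0,0],0,0.02],
    [[0,0,0],0,0.01],
    [[0,0,0],0,0.0],
    [[0,0,0],0,0.0],
    [[0,0,0],0,0.0],
    [[0,0,0],0,0.0]
  ]
}}

```text
clock: 2.6
tcp_pos: [0.5391, -0.1913, 0.034]
orientation: [0.723, 0.691, 0.0, 0.0]
wrist_force: [-1.3, -0.6, 4.8]
gripper_width: 0.126
gripper_force: 60.5
```

>>> {"name": "step_arm", "arguments": {
  "deltas": [
    [[0,0,0.005],0,0.0],
    [[0,0,0.008],0,0.0],
    [[0,0,0.012],0,0.0],
    [[0,0,0.02],0,0.0],
    [[0,0,0.025],0,0.0],
    [[0,0,0.025],0,0.0],
    [[0,0,0.025],0,0.0],
    [[0,0,0.02],0,0.0],
    [[0,0,0.015],0,0.0],
    [[0,0,0.005],0,0.0],
    [[0,0,0],0,0.0],
    [[0,0,0],0,0.0]
  ]
}}

```text
clock: 3.6
tcp_pos: [0.5383, -0.191, 0.1929]
orientation: [0.723, 0.691, -0.0, -0.0]
wrist_force: [-0.3, 0.6, -4.0]
gripper_width: 0.124
gripper_force: 59.6
```

Run:
```python
from h import *
s=bot.get_state(); print(s['tcp_pos'],s['orientation'],s['wrist_force'],s['ft_torque'])
for n in('scene','top'):
    d=get(n); np.savez(n+'1.npz',**d); W=world(d); p=d['pixels'].astype(int); z=W[...,2]
    m=(abs(W[...,0]-.54)<.14)&(abs(W[...,1]+.19)<.13)&(z>.13)&(z<.2)&(p.min(-1)>120)&(np.ptp(p,-1)<50)
    q=W[m]; A=np.c_[q[:,:2]-[.54,-.19],np.ones(len(q))]; k=np.ones(len(q),bool)
    for _ in range(6):
        c=np.linalg.lstsq(A[k],q[k,2],rcond=None)[0]; k=abs(A@c-q[:,2])<.008
    print(n,len(q),k.sum(),'tilt deg x,y',np.degrees(c[:2]).round(2),'z',c[2].round(4))
    qq=q[k]; print(cv2.minAreaRect((qq[:,:2]*1000).astype('f4')))
    cv2.imwrite(f'pics/{n}1.png',d['pixels'][...,::-1])
```

```text
[ 0.53833967 -0.19095574  0.19292751] [ 7.23159122e-01  6.90681398e-01 -1.86151193e-04 -2.36386184e-04] [-0.34338206  0.55774634 -3.9766908 ] [-0.01956589  0.03631661  0.01194893]
scene 3069 2996 tilt deg x,y [-0.41  0.24] z 0.1713
((539.1709594726562, -188.95306396484375), (192.11776733398438, 152.10215759277344), 87.02689361572266)
top 1184 1156 tilt deg x,y [-0.36  0.22] z 0.1695
((540.003173828125, -140.48089599609375), (94.23399353027344, 151.2337188720703), 86.5022201538086)
```

View pics/scene1.png

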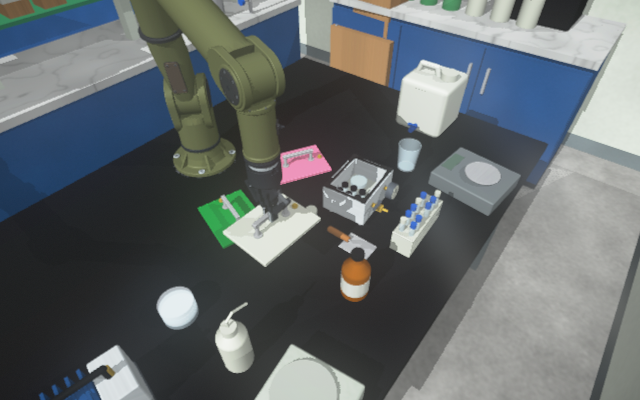

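The lid is held level, top at about 0.170, so the underside sits 34 mm below the TCP reading. Carrying it over the chamber now.

>>> {"name": "step_arm", "arguments": {
  "deltas": [
    [[0.001,0.01,0],0.012,0.0],
    [[0.002,0.02,0],0.012,0.0],
    [[0.003,0.032,0],0.012,0.0],
    [[0.003,0.038,0],0.012,0.0],
    [[0.003,0.038,0],0.012,0.0],
    [[0.003,0.038,0],0.012,0.0],
    [[0.003,0.038,0],0.012,0.0],
    [[0.003,0.038,0],0.012,0.0],
    [[0.003,0.034,0],0.012,0.0],
    [[0.003,0.028,0],0.012,0.0],
    [[0.002,0.0155,0],0.012,0.0],
    [[0,0.007,0],0.005,0.0]
  ]
}}

```text
clock: 4.7
tcp_pos: [0.5665, 0.1507, 0.1932]
orientation: [0.671, 0.741, 0.001, -0.001]
wrist_force: [0.4, 0.5, -3.4]
gripper_width: 0.129
gripper_force: 59.5
```

>>> {"name": "step_arm", "arguments": {
  "deltas": [
    [[0,0,0],0,0.0],
    [[0,0,0],0,0.0],
    [[0,0,-0.01],0,0.0],
    [[0,0,-0.01],0,0.0],
    [[0,0,0],0,0.0],
    [[0,0,0],0,0.0]
  ]
}}

```text
clock: 5.2
tcp_pos: [0.5671, 0.1437, 0.1719]
orientation: [0.675, 0.738, -0.001, -0.001]
wrist_force: [0.4, 0.8, -2.9]
gripper_width: 0.123
gripper_force: 59.5
```

Run:
```python
from h import *
s=bot.get_state(); print(s['tcp_pos'],s['orientation'],s['wrist_force'],s['ft_torque'])
o=[]
for n in('scene','top'):
    d=get(n); np.savez(n+'2.npz',**d); W=world(d); p=d['pixels'].astype(int); z=W[...,2]
    m=(abs(W[...,0]-.57)<.14)&(abs(W[...,1]-.147)<.13)&(z>.13)&(z<.2)&(p.min(-1)>120)&(np.ptp(p,-1)<50)
    q=W[m]; A=np.c_[q[:,:2]-[.57,.147],np.ones(len(q))]; k=np.ones(len(q),bool)
    for _ in range(6):
        c=np.linalg.lstsq(A[k],q[k,2],rcond=None)[0]; k=abs(A@c-q[:,2])<.008
    print(n,len(q),k.sum(),'tilt deg x,y',np.degrees(c[:2]).round(2),'z',c[2].round(4))
    print(cv2.minAreaRect((q[k][:,:2]*1000).astype('f4')))
    x,y=((317,130) if n=='scene' else(225,145))
    o.append(cv2.resize(d['pixels'][y:y+100,x:x+100,::-1],None,fx=4,fy=4,interpolation=2))
cv2.imwrite('pics/c4.png',np.hstack(o))
```

```text
[0.56707984 0.14370628 0.17188202] [ 6.74963494e-01  7.37849874e-01 -1.21096121e-03 -6.15054812e-04] [ 0.41712183  0.78616509 -2.86153033] [0.04424233 0.0272656  0.01714202]
scene 2074 1910 tilt deg x,y [-0.32  0.26] z 0.1496
((568.06689453125, 145.2115020751953), (151.5481414794922, 193.58221435546875), 5.649674892425537)
top 913 877 tilt deg x,y [0.24 0.17] z 0.1502
((566.7032470703125, 146.33961486816406), (150.11305236816406, 190.45912170410156), 5.302433013916016)
```

View pics/c4.png

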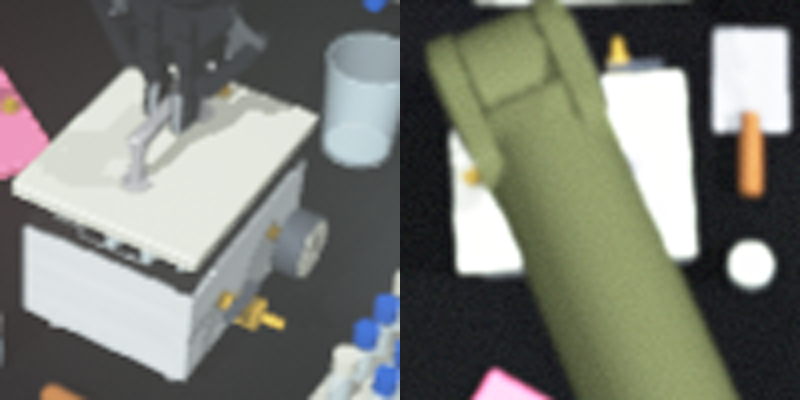

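>>> {"name": "step_arm", "arguments": {
  "deltas": [
    [[0,0.001,-0.003],0,0.0],
    [[0,0,-0.003],0,0.0],
    [[0,0,-0.003],0,0.0],
    [[0,0,-0.002],0,0.0],
    [[0,0,-0.002],0,0.0],
    [[0,0,-0.001],0,0.0],
    [[0,0,0],0,0.0]
  ]
}}

```text
clock: 5.88
tcp_pos: [0.5676, 0.1464, 0.159]
orientation: [0.674, 0.739, -0.0, -0.0]
wrist_force: [-0.1, -0.6, -2.4]
gripper_width: 0.126
gripper_force: 59.5
```

>>> {"name": "step_arm", "arguments": {
  "deltas": [
    [[0,0,-0.001],0,0.0],
    [[0,0,-0.001],0,0.0],
    [[0,0,0],0,0.0]
  ]
}}

```text
clock: 6.13
tcp_pos: [0.5677, 0.1464, 0.1572]
orientation: [0.674, 0.739, -0.0, 0.0]
wrist_force: [-0.6, -0.2, -2.8]
gripper_width: 0.128
gripper_force: 59.5
```

>>> {"name": "step_arm", "arguments": {
  "deltas": [
    [[0,0,-0.001],0,0.0],
    [[0,0,-0.001],0,0.0],
    [[0,0,0],0,0.0]
  ]
}}

```text
clock: 6.38
tcp_pos: [0.5677, 0.1463, 0.1551]
orientation: [0.674, 0.739, -0.0, -0.0]
wrist_force: [-0.4, 0.3, -3.0]
gripper_width: 0.128
gripper_force: 59.5
```

>>> {"name": "step_arm", "arguments": {
  "deltas": [
    [[0,0,-0.001],0,0.0],
    [[0,0,-0.001],0,0.0],
    [[0,0,0],0,0.0]
  ]
}}

```text
clock: 6.63
tcp_pos: [0.5676, 0.1463, 0.1531]
orientation: [0.674, 0.739, -0.0, -0.0]
wrist_force: [0.6, 0.1, -3.8]
gripper_width: 0.122
gripper_force: 59.5
```

>>> {"name": "step_arm", "arguments": {
  "deltas": [
    [[0,0,-0.001],0,0.0],
    [[0,0,-0.001],0,0.0],
    [[0,0,0],0,0.0]
  ]
}}

```text
clock: 6.88
tcp_pos: [0.5676, 0.1464, 0.1511]
orientation: [0.674, 0.739, -0.0, -0.0]
wrist_force: [-0.1, 0.4, -3.0]
gripper_width: 0.125
gripper_force: 59.5
```

>>> {"name": "step_arm", "arguments": {
  "deltas": [
    [[0,0,-0.001],0,0.0],
    [[0,0,-0.001],0,0.0],
    [[0,0,0],0,0.0]
  ]
}}

```text
clock: 7.13
tcp_pos: [0.5679, 0.1465, 0.1503]
orientation: [0.674, 0.739, 0.0, 0.0]
wrist_force: [-2.3, -0.7, 3.3]
gripper_width: 0.127
gripper_force: 60.4
```

>>> {"name": "step_arm", "arguments": {
  "deltas": [
    [[0,0,-0.001],0,0.0],
    [[0,0,0],0,0.0]
  ]
}}

```text
clock: 7.3
tcp_pos: [0.5681, 0.1467, 0.1503]
orientation: [0.674, 0.739, 0.0, 0.001]
wrist_force: [-4.2, -1.2, 9.1]
gripper_width: 0.126
gripper_force: 61.2
```

>>> {"name": "step_arm", "arguments": {
  "deltas": [
    [[0,0,0.001],0,0.0],
    [[0,0,0.0005],0,0.0],
    [[0,0,0],0,0.0]
  ]
}}

```text
clock: 7.55
tcp_pos: [0.568, 0.1466, 0.1503]
orientation: [0.674, 0.739, 0.0, 0.0]
wrist_force: [-1.7, -0.4, 2.6]
gripper_width: 0.127
gripper_force: 60.5
```

>>> {"name": "step_arm", "arguments": {
  "deltas": [
    [[0,0,0],0,0.02],
    [[0,0,0],0,0.03],
    [[0,0,0],0,0.05],
    [[0,0,0],0,0.07],
    [[0,0,0],0,0.07],
    [[0,0,0],0,0.07]
  ]
}}

```text
clock: 8.05
tcp_pos: [0.5678, 0.1464, 0.1498]
orientation: [0.674, 0.739, 0.0, 0.0]
wrist_force: [-0.6, 0.9, -0.5]
gripper_width: 0.82
gripper_force: 0.0
```

>>> {"name": "step_arm", "arguments": {
  "deltas": [
    [[0,0,0.01],0,0.07],
    [[0,0,0.02],0,0.07],
    [[0,0,0.025],0,0.07],
    [[0,0,0.025],0,0.07],
    [[0,0,0.02],0,0.07],
    [[-0.04,0,0],0,0.0],
    [[-0.04,0,0],0,0.0],
    [[-0.04,0,0],0,0.0],
    [[-0.03,0,0],0,0.0],
    [[0,0,0],0,0.0]
  ]
}}

```text
clock: 8.88
tcp_pos: [0.4132, 0.1472, 0.2507]
orientation: [0.673, 0.739, -0.001, 0.002]
wrist_force: [0.0, 1.7, -0.3]
gripper_width: 0.104
gripper_force: 0.0
```

```bash
cat > lid.py <<'E'
from h import *
s=bot.get_state(); print(s['clock'],s['tcp_pos'],s['wrist_force'],s['joint_positions'].round(2))
for n in('scene','top'):
    d=get(n); np.savez(n+'3.npz',**d); W=world(d); p=d['pixels'].astype(int); z=W[...,2]
    m=(abs(W[...,0]-.57)<.1)&(abs(W[...,1]-.147)<.12)&(z>.105)&(z<.14)&(p.min(-1)>120)&(np.ptp(p,-1)<50)
    q=W[m]; th=np.radians(5.1); R=np.array([[np.cos(th),-np.sin(th)],[np.sin(th),np.cos(th)]])
    l=(q[:,:2]-[.5675,.147])@R; A=np.c_[l,np.ones(len(q))]; k=np.ones(len(q),bool)
    for _ in range(6):
        c=np.linalg.lstsq(A[k],q[k,2],rcond=None)[0]; k=abs(A@c-q[:,2])<.006
    cr={nm:round(float(np.dot(c,[x,y,1])),4) for nm,x,y in(('a',-.06,.08),('b',-.06,-.08),('c',.06,-.08),('d',.06,.08))}
    print(n,k.sum(),'z',c[2].round(4),'tilt',np.degrees(c[:2]).round(2),cr,cv2.minAreaRect((q[k][:,:2]*1000).astype('f4')))
E
python3 lid.py
```

```text
8.8833 [0.41317067 0.14723126 0.25069376] [ 0.03892796  1.70578323 -0.26771552] [ 0.39 -0.15 -0.72  1.89 -0.1   1.37 -0.2 ]
scene 1997 z 0.1282 tilt [-0.19 -0.18] {'a': 0.1281, 'b': 0.1287, 'c': 0.1283, 'd': 0.1277} ((569.2862548828125, 148.04542541503906), (150.89111328125, 195.09182739257812), 4.846966743469238)
top 2111 z 0.128 tilt [ 0.04 -0.32] {'a': 0.1275, 'b': 0.1284, 'c': 0.1285, 'd': 0.1276} ((567.175048828125, 148.4324951171875), (151.14903259277344, 190.273681640625), 5.465673446655273)
```

The lid sits level on the corner pieces, centred within 2 mm, top at about 0.128. Next I press corner a at (0.501, 0.222).

>>> {"name": "step_arm", "arguments": {
  "deltas": [
    [[0.03,0.025,0],0,0.0],
    [[0.029,0.025,-0.02],0,0.0],
    [[0.029,0.025,-0.025],0,0.0],
    [[0,0,-0.025],0,0.0],
    [[0,0,-0.02],0,0.0],
    [[0,0,-0.01],0,0.0],
    [[0,0,-0.005],0,0.0],
    [[0,0,-0.005],0,0.0],
    [[0,0,0],0,0.0]
  ]
}}

```text
clock: 9.73
tcp_pos: [0.5027, 0.2181, 0.1431]
orientation: [0.674, 0.738, 0.0, 0.0]
wrist_force: [-0.4, 0.3, -0.0]
gripper_width: -0.003
gripper_force: 0.0
```

```bash
python3 -c "
from h import *
s=bot.get_state();print(s['tcp_pos'],s['orientation'],s['wrist_force'])"
```

```text
[0.50268598 0.21812462 0.14305404] [6.74427679e-01 7.38340810e-01 2.92184896e-04 2.61612813e-04] [-0.44040537  0.33903709 -0.04015089]
```

>>> {"name": "step_arm", "arguments": {
  "deltas": [
    [[-0.001,0.004,-0.005],0,0.0],
    [[0,0,-0.004],0,0.0],
    [[0,0,-0.002],0,0.0],
    [[0,0,-0.001],0,0.0],
    [[0,0,-0.001],0,0.0]
  ]
}}

```text
clock: 10.15
tcp_pos: [0.5013, 0.2223, 0.13]
orientation: [0.674, 0.739, 0.0, 0.0]
wrist_force: [-0.5, 0.2, -0.4]
gripper_width: -0.005
gripper_force: 0.0
```

>>> {"name": "step_arm", "arguments": {
  "deltas": [
    [[0,0,-0.001],0,0.0],
    [[0,0,-0.001],0,0.0],
    [[0,0,-0.001],0,0.0]
  ]
}}

```text
clock: 10.4
tcp_pos: [0.5014, 0.2223, 0.1277]
orientation: [0.674, 0.739, 0.0, 0.0]
wrist_force: [-2.0, -1.1, 8.3]
gripper_width: 0.003
gripper_force: 3.8
```

>>> {"name": "step_arm", "arguments": {
  "deltas": [
    [[0,0,-0.001],0,0.0],
    [[0,0,-0.001],0,0.0]
  ]
}}

```text
clock: 10.57
tcp_pos: [0.5013, 0.2224, 0.1262]
orientation: [0.674, 0.739, -0.0, 0.0]
wrist_force: [-3.6, -1.2, 10.7]
gripper_width: -0.002
gripper_force: 5.2
```

>>> {"name": "step_arm", "arguments": {
  "deltas": [
    [[0,0,-0.001],0,0.0],
    [[0,0,-0.001],0,0.0]
  ]
}}

```text
clock: 10.73
tcp_pos: [0.5012, 0.2226, 0.1244]
orientation: [0.674, 0.739, -0.0, 0.0]
wrist_force: [-3.8, -1.2, 10.8]
gripper_width: 0.001
gripper_force: 5.6
```

>>> {"name": "step_arm", "arguments": {
  "deltas": [
    [[0,0,-0.001],0,0.0],
    [[0,0,-0.001],0,0.0]
  ]
}}

```text
clock: 10.9
tcp_pos: [0.5011, 0.2227, 0.1225]
orientation: [0.674, 0.739, -0.0, 0.0]
wrist_force: [-4.6, -1.5, 10.8]
gripper_width: -0.002
gripper_force: 5.9
```

>>> {"name": "step_arm", "arguments": {
  "deltas": [
    [[0,0,-0.001],0,0.0]
  ]
}}

```text
clock: 10.98
tcp_pos: [0.501, 0.2228, 0.1215]
orientation: [0.674, 0.739, -0.0, 0.0]
wrist_force: [-4.3, -0.6, 12.3]
gripper_width: 0.002
gripper_force: 6.1
```

>>> {"name": "step_arm", "arguments": {
  "deltas": [
    [[0,0,-0.001],0,0.0]
  ]
}}

```text
clock: 11.07
tcp_pos: [0.501, 0.2228, 0.1206]
orientation: [0.674, 0.739, -0.0, 0.0]
wrist_force: [-5.4, -2.4, 12.1]
gripper_width: -0.005
gripper_force: 6.2
```

>>> {"name": "step_arm", "arguments": {
  "deltas": [
    [[0,0,-0.001],0,0.0]
  ]
}}

```text
clock: 11.15
tcp_pos: [0.501, 0.2229, 0.1202]
orientation: [0.674, 0.739, -0.0, 0.0]
wrist_force: [-8.2, -2.9, 21.5]
gripper_width: -0.002
gripper_force: 11.0
```

>>> {"name": "step_arm", "arguments": {
  "deltas": [
    [[0,0,-0.001],0,0.0]
  ]
}}

```text
clock: 11.23
tcp_pos: [0.5011, 0.2229, 0.12]
orientation: [0.674, 0.739, -0.0, 0.001]
wrist_force: [-9.6, -4.0, 26.8]
gripper_width: 0.002
gripper_force: 13.9
```

Corner a is home, with a hard stop at z 0.120. Now corner b.

>>> {"name": "step_arm", "arguments": {
  "deltas": [
    [[0,0,0.006],0,0.0],
    [[0,0,0.015],0,0.0],
    [[0,0,0.015],0,0.0],
    [[0.0035,-0.04,0],0,0.0],
    [[0.0035,-0.04,0],0,0.0],
    [[0.0035,-0.04,0],0,0.0],
    [[0.0035,-0.04,0],0,0.0],
    [[0,0,0],0,0.0],
    [[0,0,0],0,0.0]
  ]
}}

```text
clock: 11.98
tcp_pos: [0.5156, 0.059, 0.1527]
orientation: [0.677, 0.736, -0.0, 0.0]
wrist_force: [-0.5, 0.4, -0.2]
gripper_width: -0.0
gripper_force: 0.0
```

```bash
python3 lid.py
```

```text
11.9833 [0.51555805 0.05899522 0.15269022] [-0.50288311  0.35918134 -0.2185    ] [ 0.52  0.15 -0.73  1.85  0.11  1.17 -0.17]
scene 1940 z 0.1279 tilt [-0.13 -0.53] {'a': 0.1273, 'b': 0.1287, 'c': 0.1285, 'd': 0.127} ((569.5889892578125, 147.1043243408203), (150.41090393066406, 193.072265625), 4.995818138122559)
top 1375 z 0.1273 tilt [-0.02 -0.26] {'a': 0.127, 'b': 0.1277, 'c': 0.1277, 'd': 0.127} ((567.1787719726562, 149.0703887939453), (150.72613525390625, 188.19842529296875), 5.38578462600708)
```

>>> {"name": "step_arm", "arguments": {
  "deltas": [
    [[0,0.003,-0.008],0,0.0],
    [[0,0,-0.006],0,0.0],
    [[0,0,-0.004],0,0.0],
    [[0,0,-0.002],0,0.0],
    [[0,0,-0.001],0,0.0],
    [[0,0,-0.001],0,0.0]
  ]
}}

```text
clock: 12.58
tcp_pos: [0.5151, 0.0656, 0.1305]
orientation: [0.674, 0.739, -0.0, -0.0]
wrist_force: [1.9, 0.3, 0.8]
gripper_width: -0.001
gripper_force: 0.0
```

>>> {"name": "step_arm", "arguments": {
  "deltas": [
    [[0,0,-0.001],0,0.0],
    [[0,0,-0.001],0,0.0],
    [[0,0,-0.001],0,0.0]
  ]
}}

```text
clock: 12.83
tcp_pos: [0.5154, 0.0653, 0.1285]
orientation: [0.674, 0.738, 0.0, 0.0]
wrist_force: [-2.2, -0.1, 7.5]
gripper_width: 0.004
gripper_force: 3.5
```

>>> {"name": "step_arm", "arguments": {
  "deltas": [
    [[0,0,-0.001],0,0.0],
    [[0,0,-0.001],0,0.0]
  ]
}}

```text
clock: 13.0
tcp_pos: [0.5153, 0.0653, 0.1269]
orientation: [0.674, 0.738, -0.0, 0.0]
wrist_force: [-3.5, -0.1, 6.6]
gripper_width: -0.005
gripper_force: 3.9
```

>>> {"name": "step_arm", "arguments": {
  "deltas": [
    [[0,0,-0.001],0,0.0],
    [[0,0,-0.001],0,0.0]
  ]
}}

```text
clock: 13.17
tcp_pos: [0.5152, 0.0653, 0.1249]
orientation: [0.674, 0.739, -0.0, 0.0]
wrist_force: [-3.3, -1.1, 8.6]
gripper_width: 0.0
gripper_force: 4.2
```

>>> {"name": "step_arm", "arguments": {
  "deltas": [
    [[0,0,-0.001],0,0.0],
    [[0,0,-0.001],0,0.0]
  ]
}}

```text
clock: 13.33
tcp_pos: [0.515, 0.0653, 0.1229]
orientation: [0.674, 0.738, -0.0, 0.0]
wrist_force: [-3.8, 0.5, 9.2]
gripper_width: -0.002
gripper_force: 4.4
```

>>> {"name": "step_arm", "arguments": {
  "deltas": [
    [[0,0,-0.001],0,0.0]
  ]
}}

```text
clock: 13.42
tcp_pos: [0.5149, 0.0653, 0.1219]
orientation: [0.674, 0.738, -0.0, 0.0]
wrist_force: [-5.3, -1.8, 10.7]
gripper_width: -0.003
gripper_force: 5.1
```

>>> {"name": "step_arm", "arguments": {
  "deltas": [
    [[0,0,-0.001],0,0.0]
  ]
}}

```text
clock: 13.5
tcp_pos: [0.5149, 0.0652, 0.1212]
orientation: [0.674, 0.738, -0.001, 0.0]
wrist_force: [-5.5, -1.2, 12.7]
gripper_width: -0.004
gripper_force: 6.2
```

>>> {"name": "step_arm", "arguments": {
  "deltas": [
    [[0,0,-0.001],0,0.0]
  ]
}}

```text
clock: 13.58
tcp_pos: [0.515, 0.0652, 0.1206]
orientation: [0.674, 0.738, -0.001, 0.0]
wrist_force: [-8.7, -1.4, 19.5]
gripper_width: -0.001
gripper_force: 9.8
```

>>> {"name": "step_arm", "arguments": {
  "deltas": [
    [[0,0,-0.001],0,0.0]
  ]
}}

```text
clock: 13.67
tcp_pos: [0.5151, 0.0651, 0.1204]
orientation: [0.674, 0.738, -0.001, 0.0]
wrist_force: [-9.7, -2.4, 23.4]
gripper_width: -0.001
gripper_force: 11.8
```

>>> {"name": "step_arm", "arguments": {
  "deltas": [
    [[0,0,0.006],0,0.0],
    [[0,0,0.015],0,0.0],
    [[0,0,0.025],0,0.0],
    [[0,0,0.03],0,0.0],
    [[0.04,0.0035,0],0,0.0],
    [[0.04,0.0035,0],0,0.0],
    [[0.04,0.0035,0],0,0.0],
    [[0,0,0],0,0.0],
    [[0,0,-0.02],0,0.0],
    [[0,0,-0.015],0,0.0],
    [[0,0,0],0,0.0],
    [[0,0,0],0,0.0]
  ]
}}

```text
clock: 14.67
tcp_pos: [0.6345, 0.0755, 0.1579]
orientation: [0.674, 0.738, -0.001, -0.001]
wrist_force: [0.2, -0.2, 0.5]
gripper_width: -0.001
gripper_force: 0.0
```

```bash
python3 lid.py
```

```text
14.6667 [0.63446043 0.07549303 0.157922  ] [ 0.1803255  -0.19252649  0.5165566 ] [ 0.39  0.43 -0.71  1.55  0.29  1.27 -0.27]
scene 1147 z 0.1244 tilt [ 3.25 -0.27] {'a': 0.1206, 'b': 0.1213, 'c': 0.1281, 'd': 0.1274} ((569.3511352539062, 147.2486572265625), (150.54490661621094, 193.05003356933594), 4.678515911102295)
top 1681 z 0.1243 tilt [ 3.46 -0.32] {'a': 0.1202, 'b': 0.1211, 'c': 0.1283, 'd': 0.1274} ((565.2803344726562, 161.533447265625), (149.97328186035156, 164.7319793701172), 5.769130706787109)
```

a and b are down, and the c/d side is still high at 0.128. Pressing c.

>>> {"name": "step_arm", "arguments": {
  "deltas": [
    [[0,-0.001,-0.01],0,0.0],
    [[0,0,-0.008],0,0.0],
    [[0,0,-0.005],0,0.0],
    [[0,0,-0.002],0,0.0],
    [[0,0,-0.001],0,0.0],
    [[0,0,-0.001],0,0.0]
  ]
}}

```text
clock: 15.27
tcp_pos: [0.6352, 0.0749, 0.1317]
orientation: [0.674, 0.739, 0.0, 0.0]
wrist_force: [-0.5, 0.5, -0.4]
gripper_width: -0.003
gripper_force: 0.0
```

>>> {"name": "step_arm", "arguments": {
  "deltas": [
    [[0,0,-0.001],0,0.0],
    [[0,0,-0.001],0,0.0],
    [[0,0,-0.001],0,0.0]
  ]
}}

```text
clock: 15.52
tcp_pos: [0.6355, 0.0749, 0.1291]
orientation: [0.674, 0.739, 0.0, 0.0]
wrist_force: [-1.2, 0.4, 4.8]
gripper_width: 0.001
gripper_force: 3.0
```

>>> {"name": "step_arm", "arguments": {
  "deltas": [
    [[0,0,-0.001],0,0.0],
    [[0,0,-0.001],0,0.0]
  ]
}}

```text
clock: 15.68
tcp_pos: [0.6356, 0.0749, 0.1284]
orientation: [0.674, 0.739, 0.0, 0.001]
wrist_force: [-3.7, -0.7, 7.7]
gripper_width: -0.001
gripper_force: 4.1
```

>>> {"name": "step_arm", "arguments": {
  "deltas": [
    [[0,0,-0.001],0,0.0],
    [[0,0,-0.001],0,0.0]
  ]
}}

```text
clock: 15.85
tcp_pos: [0.6357, 0.0748, 0.1267]
orientation: [0.674, 0.738, 0.0, 0.001]
wrist_force: [-3.5, -1.4, 9.4]
gripper_width: -0.0
gripper_force: 4.5
```

>>> {"name": "step_arm", "arguments": {
  "deltas": [
    [[0,0,-0.001],0,0.0],
    [[0,0,-0.001],0,0.0]
  ]
}}

```text
clock: 16.02
tcp_pos: [0.6359, 0.0747, 0.1249]
orientation: [0.674, 0.738, 0.0, 0.001]
wrist_force: [-3.5, -1.2, 9.9]
gripper_width: -0.003
gripper_force: 4.8
```

>>> {"name": "step_arm", "arguments": {
  "deltas": [
    [[0,0,-0.001],0,0.0],
    [[0,0,-0.001],0,0.0]
  ]
}}

```text
clock: 16.18
tcp_pos: [0.6361, 0.0746, 0.1231]
orientation: [0.674, 0.738, 0.001, 0.001]
wrist_force: [-2.0, -0.8, 9.5]
gripper_width: -0.003
gripper_force: 5.2
```

>>> {"name": "step_arm", "arguments": {
  "deltas": [
    [[0,0,-0.001],0,0.0]
  ]
}}

```text
clock: 16.27
tcp_pos: [0.6362, 0.0745, 0.1223]
orientation: [0.674, 0.738, 0.001, 0.001]
wrist_force: [-3.0, -1.6, 11.6]
gripper_width: 0.0
gripper_force: 5.4
```

>>> {"name": "step_arm", "arguments": {
  "deltas": [
    [[0,0,-0.001],0,0.0]
  ]
}}

```text
clock: 16.35
tcp_pos: [0.6363, 0.0745, 0.1214]
orientation: [0.674, 0.738, 0.001, 0.001]
wrist_force: [-3.5, -1.1, 11.8]
gripper_width: 0.001
gripper_force: 5.9
```

>>> {"name": "step_arm", "arguments": {
  "deltas": [
    [[0,0,-0.001],0,0.0]
  ]
}}

```text
clock: 16.43
tcp_pos: [0.6364, 0.0745, 0.1208]
orientation: [0.674, 0.738, 0.001, 0.002]
wrist_force: [-3.5, -2.2, 15.0]
gripper_width: 0.0
gripper_force: 7.8
```

>>> {"name": "step_arm", "arguments": {
  "deltas": [
    [[0,0,-0.001],0,0.0]
  ]
}}

```text
clock: 16.52
tcp_pos: [0.6366, 0.0744, 0.1204]
orientation: [0.674, 0.738, 0.001, 0.002]
wrist_force: [-5.3, -2.8, 20.8]
gripper_width: 0.001
gripper_force: 10.2
```

>>> {"name": "step_arm", "arguments": {
  "deltas": [
    [[0,0,-0.001],0,0.0]
  ]
}}

```text
clock: 16.6
tcp_pos: [0.6366, 0.0744, 0.1203]
orientation: [0.674, 0.738, 0.001, 0.002]
wrist_force: [-7.3, -3.3, 24.8]
gripper_width: 0.004
gripper_force: 12.0
```

>>> {"name": "step_arm", "arguments": {
  "deltas": [
    [[0,0,0.006],0,0.0],
    [[0,0,0.015],0,0.0],
    [[0,0,0.017],0,0.0],
    [[-0.0035,0.04,0],0,0.0],
    [[-0.0035,0.04,0],0,0.0],
    [[-0.0035,0.04,0],0,0.0],
    [[-0.0035,0.038,0],0,0.0],
    [[0,0,0],0,0.0],
    [[0,0,0],0,0.0]
  ]
}}

```text
clock: 17.35
tcp_pos: [0.6195, 0.2373, 0.154]
orientation: [0.672, 0.741, 0.001, -0.001]
wrist_force: [0.1, -0.5, -0.2]
gripper_width: 0.004
gripper_force: 0.0
```

```bash
python3 lid.py
```

```text
17.35 [0.61953278 0.23727264 0.1539598 ] [ 0.11044798 -0.48048563 -0.19623315] [ 0.14  0.49 -0.74  1.49  0.34  1.29 -0.54]
scene 1970 z 0.1237 tilt [2.34 0.72] {'a': 0.1222, 'b': 0.1202, 'c': 0.1251, 'd': 0.1271} ((568.3056640625, 147.30923461914062), (151.7787322998047, 193.0731964111328), 5.4652533531188965)
top 1024 z 0.1232 tilt [2.18 0.75] {'a': 0.1219, 'b': 0.1198, 'c': 0.1244, 'd': 0.1265} ((567.8748168945312, 147.69888305664062), (150.6959228515625, 189.1955108642578), 4.643326759338379)
```

>>> {"name": "step_arm", "arguments": {
  "deltas": [
    [[0,0,-0.008],0,0.0],
    [[0,0,-0.006],0,0.0],
    [[0,0,-0.004],0,0.0],
    [[0,0,-0.002],0,0.0],
    [[0,0,-0.001],0,0.0],
    [[0,0,-0.001],0,0.0]
  ]
}}

```text
clock: 17.95
tcp_pos: [0.6212, 0.2324, 0.1315]
orientation: [0.674, 0.738, -0.0, -0.0]
wrist_force: [-0.4, -0.2, 0.1]
gripper_width: 0.004
gripper_force: 0.0
```

>>> {"name": "step_arm", "arguments": {
  "deltas": [
    [[0,0,-0.001],0,0.0],
    [[0,0,-0.001],0,0.0],
    [[0,0,-0.001],0,0.0]
  ]
}}

```text
clock: 18.2
tcp_pos: [0.6213, 0.2329, 0.1289]
orientation: [0.674, 0.739, 0.0, 0.0]
wrist_force: [0.5, -0.1, 0.4]
gripper_width: 0.004
gripper_force: 0.0
```

>>> {"name": "step_arm", "arguments": {
  "deltas": [
    [[0,0,-0.001],0,0.0],
    [[0,0,-0.001],0,0.0]
  ]
}}

```text
clock: 18.37
tcp_pos: [0.6216, 0.2328, 0.1275]
orientation: [0.674, 0.739, 0.0, 0.0]
wrist_force: [-1.7, -0.9, 6.6]
gripper_width: 0.001
gripper_force: 3.2
```

>>> {"name": "step_arm", "arguments": {
  "deltas": [
    [[0,0,-0.001],0,0.0],
    [[0,0,-0.001],0,0.0]
  ]
}}

```text
clock: 18.53
tcp_pos: [0.6216, 0.2329, 0.1262]
orientation: [0.674, 0.739, 0.0, 0.001]
wrist_force: [-1.0, -2.0, 7.4]
gripper_width: -0.002
gripper_force: 3.3
```

>>> {"name": "step_arm", "arguments": {
  "deltas": [
    [[0,0,-0.001],0,0.0],
    [[0,0,-0.001],0,0.0]
  ]
}}

```text
clock: 18.7
tcp_pos: [0.6217, 0.233, 0.1244]
orientation: [0.674, 0.739, 0.001, 0.001]
wrist_force: [-1.5, -1.4, 6.6]
gripper_width: 0.003
gripper_force: 3.4
```

>>> {"name": "step_arm", "arguments": {
  "deltas": [
    [[0,0,-0.001],0,0.0],
    [[0,0,-0.001],0,0.0]
  ]
}}

```text
clock: 18.87
tcp_pos: [0.6217, 0.2331, 0.1225]
orientation: [0.674, 0.739, 0.001, 0.001]
wrist_force: [-2.8, -1.2, 7.5]
gripper_width: 0.001
gripper_force: 3.6
```

>>> {"name": "step_arm", "arguments": {
  "deltas": [
    [[0,0,-0.001],0,0.0]
  ]
}}

```text
clock: 18.95
tcp_pos: [0.6218, 0.2331, 0.1216]
orientation: [0.674, 0.739, 0.001, 0.001]
wrist_force: [-1.4, -0.9, 7.9]
gripper_width: -0.004
gripper_force: 3.7
```

>>> {"name": "step_arm", "arguments": {
  "deltas": [
    [[0,0,-0.001],0,0.0]
  ]
}}

```text
clock: 19.03
tcp_pos: [0.6218, 0.2331, 0.1206]
orientation: [0.674, 0.739, 0.001, 0.001]
wrist_force: [-2.1, -1.2, 8.5]
gripper_width: -0.001
gripper_force: 3.9
```

>>> {"name": "step_arm", "arguments": {
  "deltas": [
    [[0,0,-0.001],0,0.0]
  ]
}}

```text
clock: 19.12
tcp_pos: [0.6219, 0.2332, 0.1205]
orientation: [0.674, 0.738, 0.001, 0.001]
wrist_force: [-4.0, -2.8, 15.7]
gripper_width: -0.0
gripper_force: 7.9
```

>>> {"name": "step_arm", "arguments": {
  "deltas": [
    [[0,0,-0.001],0,0.0]
  ]
}}

```text
clock: 19.2
tcp_pos: [0.6219, 0.2332, 0.1203]
orientation: [0.674, 0.738, 0.001, 0.001]
wrist_force: [-5.8, -3.2, 19.2]
gripper_width: 0.0
gripper_force: 9.3
```

>>> {"name": "step_arm", "arguments": {
  "deltas": [
    [[0,0,0.006],0,0.0],
    [[0,0,0.015],0,0.0],
    [[0,0,0.03],0,0.0],
    [[0,0,0.035],0,0.0],
    [[0,0,0.03],0,0.0],
    [[-0.04,0,0],0,0.0],
    [[-0.04,0,0],0,0.0],
    [[-0.04,0,0],0,0.0],
    [[-0.04,0,0],0,0.0],
    [[-0.03,0,0],0,0.0],
    [[0,0,0],0,0.0],
    [[0,0,0],0,0.0]
  ]
}}

```text
clock: 20.2
tcp_pos: [0.4304, 0.233, 0.2339]
orientation: [0.674, 0.739, 0.0, 0.002]
wrist_force: [0.2, 0.7, 0.6]
gripper_width: -0.001
gripper_force: 0.0
```

```bash
python3 lid.py; python3 -c "
from h import *
o=[]
for n,x,y in(('scene',220,100),('top',160,80)):
    o.append(cv2.resize(np.load(n+'3.npz')['pixels'][y:y+200,x:x+200,::-1],(400,400)))
cv2.imwrite('pics/c5.png',np.hstack(o))"
```

```text
20.2 [0.43040745 0.2330492  0.23392884] [0.2462905  0.71980673 0.63838917] [ 0.31  0.01 -0.85  1.81  0.01  1.33 -0.46]
scene 1986 z 0.1202 tilt [-0.09  0.02] {'a': 0.1203, 'b': 0.1203, 'c': 0.1201, 'd': 0.1201} ((568.9713745117188, 147.90615844726562), (151.1721649169922, 194.25306701660156), 4.834425926208496)
top 2211 z 0.1199 tilt [0.09 0.15] {'a': 0.12, 'b': 0.1196, 'c': 0.1198, 'd': 0.1202} ((567.2474365234375, 148.36370849609375), (150.89309692382812, 190.1881866455078), 4.9557342529296875)
```

View pics/c5.png

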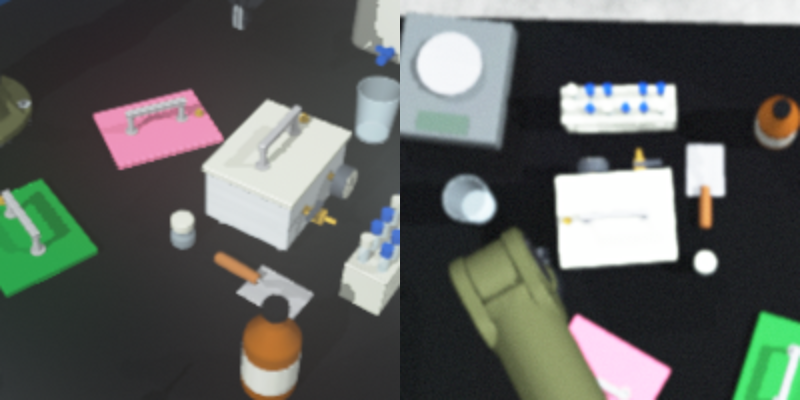

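The lid lies flat on the chamber: all four corners are at 0.120 within 0.3 mm, it is level and centred to about 2 mm, and the bystanders have not moved. The arm is clear of everything, so I am handing in.

```bash
python3 -c "
from plant import job
print(job.sign_off())"
```

```text
the job is handed in; nothing more can be done
None
```

The lid is on the chamber, centred to about 2 mm and square, with all four corners pressed home and flat on the seal (highest force read while pressing about 27 N, at corner a); the arm is clear and the job is handed in at about 20 s.

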